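Swing the rod socket's slotted foot over its stud

ROBOT

A 7-joint arm with a two-finger parallel gripper is mounted at the origin on the work surface. World frame = base frame: x ahead of the robot, y to its left, z up, the work surface at z = 0. Lengths are in m, angles in rad, forces in N, time in s.
With the tool pointing down it reaches from about 0.35 to 0.9 m from the base axis. Payload 8.1 kg.
Tool frame: the origin (TCP) lies at the centre of the arm's flange, where the gripper is bolted on; the fingertips stand 178 mm ahead of it and the grasp point (between the pads) lies 159 mm ahead of it (tcp_to_grasp is the distance from the TCP to the grasp point, in m); z points along the fingers, y is the line along which they close (so a half turn about z gives the same grasp; the last joint's range is limited). The gripper opens to 92 mm and grips with 3 to 60 N. Pads are 19 mm wide; open, the fingers measure 130 mm over their backs; the gripper's body (75 mm by 190 mm) begins 47 mm behind the grasp point.
Start: joints at [-1.225, 0.434, 0.025, 1.573, -0.012, 1.134, -0.075], TCP at [0.271, 0.563, 0.405] pointing down, gripper open.
Joint ranges: [-2.62, 2.62], [-0.44, 2.09], [-1.27, 1.32], [0.08, 2.57], [-1.32, 4.46], [0.12, 2], [-2.74, 2.74]. Speed limits (rad/s): [2.22, 2.22, 3.01, 3.01, 3.14, 3.14, 3.14].

INTERFACE

Orientations are given as a rotation vector (axis times angle).
In Python, from rig import observe, read_camera, calibration, close_job, tcp_to_grasp gives the robot as it stands.
- The arm moves only by the shell command python3 -m handwheel 'ROWS' [OPENING]. ROWS is JSON, a list of rows, each an object of numbers: "x", "y", "z": the shift along the tool's x, y, z normalised to -1 to 1, where 1 is 2 cm; "wx", "wy", "wz": the turn, a rotation vector about the tool's x, y, z normalised to -1 to 1, where 1 is 6 degrees. In form: [{"x": .., "y": .., "z": .., "wx": .., "wy": .., "wz": ..}, ...]. A call has 1 to 10 rows; each row shifts and turns the commanded pose from where the row before left it, along the tool's axes as they then stand; what a row does not reach is not made up. A row lasts 1/8 s, in which the tool goes at most 62.5 mm and 10.7 degrees, less where a joint would pass 70% of its speed; a pose out of reach is approached as far as the arm can. A call with a number of a shift or a turn outside -1 to 1 is refused whole. A call with a gripper value outside its range is refused whole. OPENING is the finger opening in mm, from 0 to 91.8, set as the call begins (- or left out, the last holds). The fingers move at their own pace and stop on an object; the grip force is fixed at half the most. Time passes only in rows, so rows that do not move let the fingers close. It gives the time, the measured TCP pose, the force, the opening and the grip force at its end, in the units of the state.
- observe(): the state, without advancing time (a new reading comes with each control period).
- read_camera(name): name is "side" or "top" or "wrist"; returns the picture (420x560x3 uint8, red, green, blue); there is no depth.
- calibration(name): a dict with "fx", "fy", "cx", "cy" (pixels), "R" (3x3) and "t" (3): a world point X has camera coordinates R X + t; the wrist camera has in their place "T_tool_cam" (4x4, takes a point from camera to tool coordinates, whose origin is the TCP and whose axes are the flange's). Camera axes: x right, y down, z forward; pixel columns grow to the right and rows downward; lengths in m; the calibration is good to about 2 mm. A picture is of the moment at which its call begins: read the wrist's pose just before it. calibration takes no time and is no camera call.
- close_job(): hands the job in; it is judged then, once.
The state is a dict: "time_s": time; "q": joint angles; "qd": joint speeds; "effort": joint torques, N m; "tool_pos": TCP position; "tool_rot": TCP orientation; "wrist_force": force on the tool from outside, world axes, zero at the start; "torque": the same for the moment, N m; "gripper_width": finger opening in m; "grasp_force": force on a finger pad.
Only numpy, scipy, OpenCV 4.12 (cv2) and the standard library are available. Lean on these libraries where they do the work, as an engineer would, in place of code of your own. Each camera call takes 0.05 s, during which the arm holds its last target. There are 200 camera calls.

TASK

On the puppet maker's display board, the black rod socket stands on a slotted aluminium foot that is held at one end by a loose bolt. Raise the foot's slotted end, swing it round the bolt to the stud that stands in the green disc, and let the slot drop over that stud so that the foot lies flat on the board; then let go. Leave the things around it where they are.

Things in the scene. Friction and masses are not known exactly. Their poses are not given: they have to be found in the camera images.
- board: Fixed plywood display board 280 x 300 x 18 mm, screwed to the table. Origin: centre of its underside, on the table; x and y along its edges (280 mm along x), z up; its top is at z = 18 mm.
- pivot (a point): Axis of the loose pivot bolt (10 mm thick) where it leaves the board's top, at (-50, 0, 18) mm in the board's frame. A 28 mm washer is fixed on it 12 mm above the board; with its brass nut the bolt ends 25 mm up. The foot is captive under the washer: kept level it can rise only 6 mm, but it can tilt up to 0.19 rad, slot end up, its rear edge resting on the board.
- bracket: The loose foot with its socket, 175 to 350 g: flat aluminium strip 156 x 44 x 6 mm. Origin: centre of its 13 mm pivot hole, at the underside (1.5 mm play all round the bolt); x runs along the strip towards the slot, z up. The strip reaches from x = -18 to x = +138 mm.
- slot (a point): Centre of the slot at the strip's underside, at (115, 0, 0) mm in the bracket's frame. The slot goes right through, 28 mm along the strip (x) and 11 mm across it (y).
- socket (a point): Point on the axis of the black rod socket, at (60, 0, 50) mm in the bracket's frame: a good height to grasp. The socket is an upright cylinder, 38 mm diameter, fixed firmly to the strip, from 6 to 78 mm above the strip's underside.
- green_disc: The target: flat green painted disc, 60 mm diameter, under 1 mm thick, on the board's top, centre 115 mm from the pivot axis. Origin: centre of its underside. A fixed upright steel stud, 8 mm diameter, edge slightly chamfered, rises 12 mm above the board inside the disc, but off its centre by up to 2 mm along the board's x and 10 mm along its y: look or feel for it.
- red_disc: The other place, not wanted: the same disc in red with the same kind of stud, 115 mm from the pivot. Seen from the pivot the two discs lie 0.5 rad either side of the board's +x; either may be on either side. The foot starts flat, swung 1.2 to 1.6 rad from the board's +x towards +y, so it may have to pass over the red stud.
- glue_can: Bystander: metal can with a blue label, 90 mm diameter, 110 mm high, beside the board. Origin: centre of its underside.
- jar: Bystander: jar with a red lid, 80 mm diameter, 100 mm high, beside the board. Origin: centre of its underside.
- foot: Bystander: small carved wooden puppet foot, about 60 x 36 x 26 mm, on the board's corner near the robot, on the -y side. Origin: under its heel.
- tape_measure: Bystander: yellow tape measure standing upright on the table beyond the board, 34 x 60 x 58 mm, with a short steel tongue. Origin: centre of its underside.
Mind the look-alikes: they are no part of the job. Leave any orange look-alike of the bracket alone.

How it is judged:
By the outcome, as a careful person would: the job done as asked, in the order asked, and still so for the second after the job is handed in, with the robot touching nothing.
It also fails if it takes over 48 s, if anything falls off the work surface, if the arm or the gripper's body presses on something with over 40 N, if the wrist force passes 120 N, or if a joint passes its speed limit or range.

## Working session

There is one attempt and no reset: what is moved stays moved. The work goes in short steps, Python scripts to look and compute and a shell command to move; the robot and the scene stay as the last step left them, time stands still between calls to the robot, and variables do not carry over. Pictures are saved under pics/ and viewed, at most 10 in all, crops included, and the job is handed in when it is done.

```bash
mkdir -p pics; python3 - <<'E'
from rig import *
import cv2,numpy as np
np.set_printoptions(precision=4,suppress=True)
s=observe();print(s['tool_pos'],s['tool_rot'],s['time_s'],s['gripper_width'],tcp_to_grasp)
for n in('top','side'):
    cv2.imwrite(f'pics/{n}0.png',read_camera(n)[:,:,::-1]);c=calibration(n);print(n,c)
print(calibration('wrist'))
E
```

```text
[0.2711 0.5629 0.4039] [-0.6992 -3.0626  0.0025] 0.0 0.09191438841398082 0.1592
top {'fx': 518.2916223890936, 'fy': 518.2916223890936, 'cx': 271.458068578666, 'cy': 206.9127313116744, 'R': array([[ 0.0151, -0.9999,  0.0072],
       [-0.9835, -0.0161, -0.1803],
       [ 0.1804, -0.0043, -0.9836]]), 't': array([-0.0233,  0.5154,  1.3702])}
side {'fx': 398.1871386838858, 'fy': 398.1871386838858, 'cx': 289.43402948385784, 'cy': 204.7529339478955, 'R': array([[ 0.9974, -0.0704,  0.0163],
       [-0.0345, -0.6623, -0.7484],
       [ 0.0634,  0.7459, -0.663 ]]), 't': array([-0.5411,  0.0702,  1.0699])}
{'fx': 307.12055438360227, 'fy': 307.12055438360227, 'cx': 275.64504016564564, 'cy': 213.7257899461977, 'T_tool_cam': array([[-0.0006, -0.9564, -0.2921,  0.0798],
       [ 1.    , -0.0007,  0.0003,  0.0001],
       [-0.0005, -0.2921,  0.9564,  0.02  ],
       [ 0.    ,  0.    ,  0.    ,  1.    ]])}
```

View pics/top0.png

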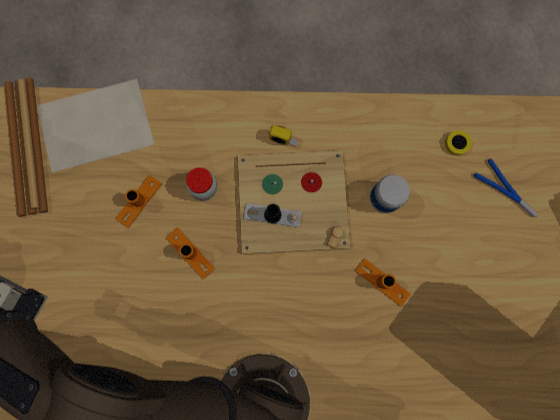

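View pics/side0.png

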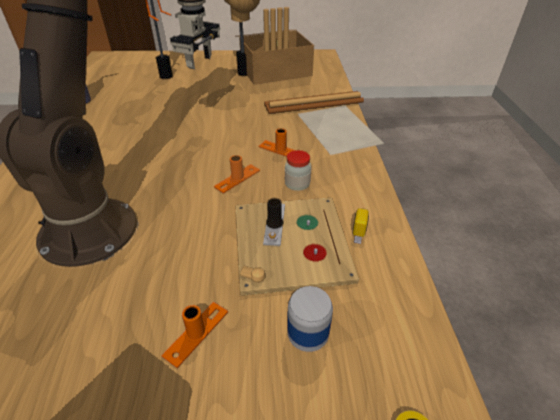

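The top view shows one black socket on a silver strip at about (273,213). Its bolt is at about (294,217) and its slot end at about (252,212). The three orange look-alikes, at (138,200), (190,252) and (383,282), are off the board, so the black one is the one meant. The green disc is at (272,184) and the red at (311,182). The jar, can, carved foot and tape stand around the board. I'll confirm this in one crop.

```bash
cat > h.py <<'E'
import numpy as np
from rig import *
np.set_printoptions(precision=4,suppress=True)
def ray(n,u,v,z):
    c=calibration(n);R=np.array(c['R']);o=-R.T@c['t']
    d=R.T@np.array([(u-c['cx'])/c['fx'],(v-c['cy'])/c['fy'],1]);return o+d*(z-o[2])/d[2]
def pix(n,X):
    c=calibration(n);p=np.array(c['R'])@X+c['t'];return np.array([c['fx']*p[0]/p[2]+c['cx'],c['fy']*p[1]/p[2]+c['cy']])
E
python3 - <<'E'
import cv2
from h import *
im=cv2.imread('pics/top0.png')
cv2.imwrite('pics/crop1.png',cv2.resize(im[145:260,230:360],None,fx=5,fy=5,interpolation=cv2.INTER_CUBIC))
for u,v,z in[(294,217,.04),(272,184,.018),(311,182,.018),(273,213,.096)]:print(ray('top',u,v,z))
E
```

```text
[ 0.4899 -0.0773  0.04  ]
[ 0.5866 -0.0158  0.018 ]
[ 0.5942 -0.1256  0.018 ]
[ 0.4905 -0.0192  0.096 ]
```

View pics/crop1.png

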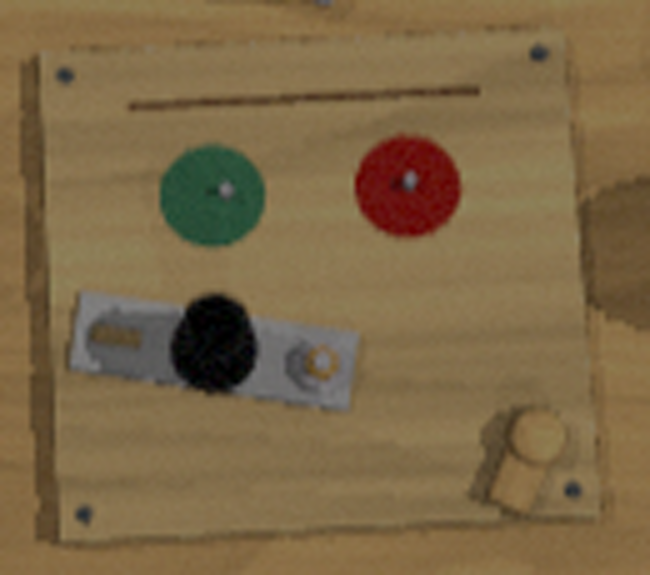

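```bash
python3 - <<'E'
import cv2
from h import *
from scipy.optimize import least_squares
C=lambda u,v,z:ray('top',(u-2)/5+230,(v-2)/5+145,z)
S=[C(u,v,.018) for u,v in[(65,76),(538,53),(572,490),(84,515)]]
c=np.mean(S,0);ex=(S[0]+S[1]-S[2]-S[3]);yaw=np.arctan2(ex[1],ex[0])
print('board c',c,'yaw',yaw)
R=np.array([[np.cos(yaw),-np.sin(yaw)],[np.sin(yaw),np.cos(yaw)]])
pv=c[:2]+R@[-.05,0];print('pivot pred',pv,'seen',C(323,361,.042))
print('green disc',C(213,195,.018),'pred',pv+R@[.115*np.cos(.5),.115*np.sin(.5)])
st=C(226,190,.030);print('stud',st,'board',R.T@(st[:2]-c[:2]))
d=st[:2]-pv;print('stud ang',np.arctan2(d[1],d[0]),np.hypot(*d))
sl=C(116,335,.021);d=sl[:2]-pv;print('slot',sl,'ang',np.arctan2(d[1],d[0]),np.hypot(*d))
K=[C(*p,.024) for p in[(80,290),(358,332),(350,410),(70,370)]]
e=K[0]+K[3]-K[1]-K[2];print('strip ang',np.arctan2(e[1],e[0]))
sk=C(215,335,.096);d=sk[:2]-pv;print('socket',sk,np.arctan2(d[1],d[0]),np.hypot(*d))
E
```

```text
board c [ 0.5399 -0.0741  0.018 ] yaw 0.0671538230768245
pivot pred [ 0.49   -0.0775] seen [ 0.4901 -0.0778  0.042 ]
green disc [ 0.5877 -0.0164  0.018 ] pred [ 0.587  -0.0157]
stud [ 0.588  -0.0235  0.03  ] board [0.0514 0.0473]
stud ang 0.5034261537796624 0.11183537478617708
slot [0.5064 0.0364 0.021 ] ang 1.428041653263014 0.11503074074549502
strip ang 1.4391430652418185
socket [ 0.4942 -0.0181  0.096 ] 1.4999878677127172 0.059481429587729964
```

The stud is at angle 0.503 and radius 112 mm from the pivot. The strip is at angle about 1.435. I'll go above the socket now.

```bash
cat >> h.py <<'E'
from scipy.spatial.transform import Rotation as Ro
def goal(pos,ang,tilt=0):
    """remaining move in tool units: grasp point to pos, closing line at ang, tilt = slot end up (about strip y)"""
    s=observe();T=Ro.from_rotvec(s['tool_rot'])
    y=np.array([np.cos(ang),np.sin(ang),0]);z=np.array([0,0,-1.]);x=np.cross(y,z)
    G=Ro.from_matrix(np.c_[x,y,z]); G=Ro.from_rotvec(-tilt*np.array([-y[1],y[0],0]))*G
    tcp=np.array(pos)-G.as_matrix()[:,2]*tcp_to_grasp
    print('t',s['time_s'],'d rows',T.inv().apply(tcp-s['tool_pos'])/.02,'w rows',np.degrees((T.inv()*G).as_rotvec())/6,'F',np.array(s['wrist_force']),'grip',s['gripper_width'],s['grasp_force'])
E
R='{"x":-1,"y":-0.93}'
python3 -m handwheel '[{"x":-1,"y":-0.93},{"x":-1,"y":-0.93},{"x":-1,"y":-0.93},{"x":-1,"y":-0.93},{"x":-1,"y":-0.93},{"x":-1,"y":-0.93},{"x":-1,"y":-0.93},{"x":-1,"y":-0.93},{"x":-1,"y":-0.93},{"x":-1,"y":-0.93}]'
python3 -m handwheel '[{"x":-1,"y":-0.93},{"x":-1,"y":-0.93},{"x":-1,"y":-0.93},{"x":-1,"y":-0.93},{"x":-1,"y":-0.93},{"x":-1,"y":-0.93},{"x":-1,"y":-0.93},{"x":-1,"y":-0.93},{"x":-1,"y":-0.93},{"x":-1,"y":-0.93}]'
python3 -m handwheel '[{"x":-1,"y":-0.93},{"x":-1,"y":-0.93},{"wz":-1},{"wz":-1},{"wz":-1},{}]'
python3 -c "
from h import *
goal([.498,-.018,.15],1.435)"
```

```text
t 0.1 d rows [-22.8229 -21.2403   4.7758] w rows [-0.0138 -0.0005 -2.9887] F [-0.1679 -0.3343  0.0352] grip 0.09171260654333888 0.0schema error: expected keys x, y, z, wx, wy, wz
schema error: expected keys x, y, z, wx, wy, wz
schema error: expected keys x, y, z, wx, wy, wz
```

```bash
python3 -m handwheel '[{"x":-1,"y":-0.93,"z":0,"wx":0,"wy":0,"wz":0},{"x":-1,"y":-0.93,"z":0,"wx":0,"wy":0,"wz":0},{"x":-1,"y":-0.93,"z":0,"wx":0,"wy":0,"wz":0},{"x":-1,"y":-0.93,"z":0,"wx":0,"wy":0,"wz":0},{"x":-1,"y":-0.93,"z":0,"wx":0,"wy":0,"wz":0},{"x":-1,"y":-0.93,"z":0,"wx":0,"wy":0,"wz":0},{"x":-1,"y":-0.93,"z":0,"wx":0,"wy":0,"wz":0},{"x":-1,"y":-0.93,"z":0,"wx":0,"wy":0,"wz":0},{"x":-1,"y":-0.93,"z":0,"wx":0,"wy":0,"wz":0},{"x":-1,"y":-0.93,"z":0,"wx":0,"wy":0,"wz":0}]'
python3 -m handwheel '[{"x":-1,"y":-0.93,"z":0,"wx":0,"wy":0,"wz":0},{"x":-1,"y":-0.93,"z":0,"wx":0,"wy":0,"wz":0},{"x":-1,"y":-0.93,"z":0,"wx":0,"wy":0,"wz":0},{"x":-1,"y":-0.93,"z":0,"wx":0,"wy":0,"wz":0},{"x":-1,"y":-0.93,"z":0,"wx":0,"wy":0,"wz":0},{"x":-1,"y":-0.93,"z":0,"wx":0,"wy":0,"wz":0},{"x":-1,"y":-0.93,"z":0,"wx":0,"wy":0,"wz":0},{"x":-1,"y":-0.93,"z":0,"wx":0,"wy":0,"wz":0},{"x":-1,"y":-0.93,"z":0,"wx":0,"wy":0,"wz":0},{"x":-1,"y":-0.93,"z":0,"wx":0,"wy":0,"wz":0}]'
python3 -m handwheel '[{"x":-1,"y":-0.93,"z":0,"wx":0,"wy":0,"wz":0},{"x":-1,"y":-0.93,"z":0,"wx":0,"wy":0,"wz":0},{"x":0,"y":0,"z":0,"wx":0,"wy":0,"wz":-1},{"x":0,"y":0,"z":0,"wx":0,"wy":0,"wz":-1},{"x":0,"y":0,"z":0,"wx":0,"wy":0,"wz":-1},{"x":0,"y":0,"z":0,"wx":0,"wy":0,"wz":0}]'
python3 -c "
from h import *
goal([.498,-.018,.15],1.435)"
```

```text
time_s: 1.35
tool_pos: [0.3708, 0.3077, 0.4045]
tool_rot: [-0.699, -3.063, 0.001]
wrist_force: [0.3, 0.4, 0.7]
gripper_width: 0.0922
grasp_force: 0.0
time_s: 2.6
tool_pos: [0.4702, 0.0535, 0.4045]
tool_rot: [-0.699, -3.062, 0.0]
wrist_force: [-0.4, 0.1, -0.8]
gripper_width: 0.0915
grasp_force: 0.0
time_s: 3.35
tool_pos: [0.4899, 0.0034, 0.4045]
tool_rot: [-0.213, -3.134, 0.0]
wrist_force: [-0.6, -0.4, -0.5]
gripper_width: 0.0918
grasp_force: 0.0
t 3.35 d rows [-0.5485 -1.0061  4.7652] w rows [-0.0006 -0.0049  0.0036] F [-0.6359 -0.4217 -0.4873] grip 0.09182179334033334 0.0
```

```bash
python3 -m handwheel '[{"x":-0.55,"y":-1,"z":1,"wx":0,"wy":0,"wz":0},{"x":0,"y":0,"z":1,"wx":0,"wy":0,"wz":0},{"x":0,"y":0,"z":1,"wx":0,"wy":0,"wz":0},{"x":0,"y":0,"z":1,"wx":0,"wy":0,"wz":0},{"x":0,"y":0,"z":0.75,"wx":0,"wy":0,"wz":0},{"x":0,"y":0,"z":0,"wx":0,"wy":0,"wz":0}]'
python3 - <<'E'
from h import *
import cv2
s=observe();cv2.imwrite('pics/w1.png',read_camera('wrist')[:,:,::-1])
goal([.498,-.018,.078],1.435)
c=calibration('wrist');T=np.eye(4);T[:3,:3]=Ro.from_rotvec(s['tool_rot']).as_matrix();T[:3,3]=s['tool_pos']
M=np.linalg.inv(T@np.array(c['T_tool_cam']))
for n,X in dict(pivot=[.4901,-.0777,.043],stud=[.588,-.0235,.03],sock=[.498,-.018,.096],slot=[.5056,.0363,.024]).items():
    p=M@[*X,1];print(n,c['fx']*p[0]/p[2]+c['cx'],c['fy']*p[1]/p[2]+c['cy'])
E
```

```text
time_s: 4.1
tool_pos: [0.4979, -0.0178, 0.3089]
tool_rot: [-0.213, -3.132, 0.001]
wrist_force: [0.2, -0.1, 0.2]
gripper_width: 0.0916
grasp_force: 0.0
t 4.15 d rows [ 0.0079 -0.0107  3.6208] w rows [-0.0026 -0.0069  0.0019] F [0.0218 0.2847 0.5997] grip 0.09170340917844678 0.0
pivot 203.68623560000034 220.0602308755039
stud 282.2592840045527 303.981722441426
sock 275.034716730129 243.92830444457098
slot 336.04003294800617 213.37701338879555
```

View pics/w1.png

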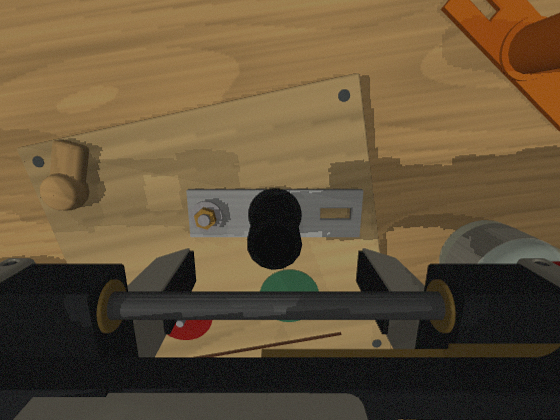

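The wrist view matches the prediction: socket top near (275,245), slot at (336,214), bolt at (206,217). The jar is clear of the fingers, so I'll descend and grip.

```bash
python3 -m handwheel '[{"x":0,"y":0,"z":1,"wx":0,"wy":0,"wz":0},{"x":0,"y":0,"z":1,"wx":0,"wy":0,"wz":0},{"x":0,"y":0,"z":1,"wx":0,"wy":0,"wz":0},{"x":0,"y":0,"z":0.6,"wx":0,"wy":0,"wz":0},{"x":0,"y":0,"z":0,"wx":0,"wy":0,"wz":0}]'
python3 -m handwheel '[{"x":0,"y":0,"z":0,"wx":0,"wy":0,"wz":0},{"x":0,"y":0,"z":0,"wx":0,"wy":0,"wz":0},{"x":0,"y":0,"z":0,"wx":0,"wy":0,"wz":0},{"x":0,"y":0,"z":0,"wx":0,"wy":0,"wz":0},{"x":0,"y":0,"z":0,"wx":0,"wy":0,"wz":0},{"x":0,"y":0,"z":0,"wx":0,"wy":0,"wz":0}]' 30
python3 - <<'E'
from h import *
p=np.array([.4901,-.0777]);r=.060;zs=.060
def G(a,t):
    # tilt about rear edge (18 mm behind pivot); grasp point 60 mm above underside
    L=.078*np.cos(t)-zs*np.sin(t)-.018; u=np.array([np.cos(a),np.sin(a)])
    goal([*(p+u*L),.018+.078*np.sin(t)+zs*np.cos(t)],a,t)
G(1.435,0);G(1.435,.07);G(1.435,.14)
E
```

```text
time_s: 4.78
tool_pos: [0.4983, -0.0178, 0.2376]
tool_rot: [-0.212, -3.134, 0.0]
wrist_force: [0.1, 0.3, 0.2]
gripper_width: 0.0919
grasp_force: 0.0
time_s: 5.52
tool_pos: [0.4983, -0.0179, 0.2377]
tool_rot: [-0.211, -3.134, 0.0]
wrist_force: [0.3, 0.8, 1.1]
gripper_width: 0.0373
grasp_force: 30.0
t 5.525 d rows [-0.0008 -0.0198  0.0265] w rows [-0.0006  0.      0.0101] F [0.3226 0.775  1.0638] grip 0.037307159979825505 30.00611901283264
t 5.525 d rows [-0.     -0.7959 -0.2194] w rows [-0.669  -0.0003  0.0101] F [0.3226 0.775  1.0638] grip 0.037307159979825505 30.00611901283264
t 5.525 d rows [ 0.0008 -1.5874 -0.4104] w rows [-1.3375 -0.0007  0.0101] F [0.3226 0.775  1.0638] grip 0.037307159979825505 30.00611901283264
```

```bash
python3 -m handwheel '[{"x":0,"y":-0.4,"z":-0.12,"wx":-0.335,"wy":0,"wz":0},{"x":0,"y":-0.4,"z":-0.1,"wx":-0.335,"wy":0,"wz":0},{"x":0,"y":0,"z":0,"wx":0,"wy":0,"wz":0}]'
python3 -m handwheel '[{"x":0,"y":-0.4,"z":-0.13,"wx":-0.335,"wy":0,"wz":0},{"x":0,"y":-0.4,"z":-0.15,"wx":-0.335,"wy":0,"wz":0},{"x":0,"y":0,"z":0,"wx":0,"wy":0,"wz":0}]'
cat >> h.py <<'E'
pv=np.array([.4901,-.0777])
def G(a,t):
    L=.078*np.cos(t)-.06*np.sin(t)-.018; u=np.array([np.cos(a),np.sin(a)])
    goal([*(pv+u*L),.018+.078*np.sin(t)+.06*np.cos(t)],a,t)
E
python3 - <<'E'
from h import *
import cv2
G(1.435,.14);G(1.335,.14)
im=read_camera('side')[150:300,200:390,::-1]
cv2.imwrite('pics/s1.png',cv2.resize(im,None,fx=4,fy=4,interpolation=cv2.INTER_CUBIC))
E
```

```text
time_s: 5.9
tool_pos: [0.4963, -0.0341, 0.2424]
tool_rot: [0.213, 3.127, 0.112]
wrist_force: [-1.0, 2.3, 4.0]
gripper_width: 0.0375
grasp_force: 30.0
time_s: 6.28
tool_pos: [0.494, -0.0507, 0.2462]
tool_rot: [0.213, 3.117, 0.219]
wrist_force: [0.0, -1.3, 1.3]
gripper_width: 0.0375
grasp_force: 30.0
t 6.275 d rows [0.0103 0.0637 0.0215] w rows [ 0.0017  0.0063 -0.0031] F [ 0.03   -1.2856  1.3424] grip 0.03750551893502855 30.007216930389404
t 6.275 d rows [-0.1327  0.0566  0.0206] w rows [ 0.002  -0.127   0.9425] F [ 0.03   -1.2856  1.3424] grip 0.03750551893502855 30.007216930389404
```

View pics/s1.png

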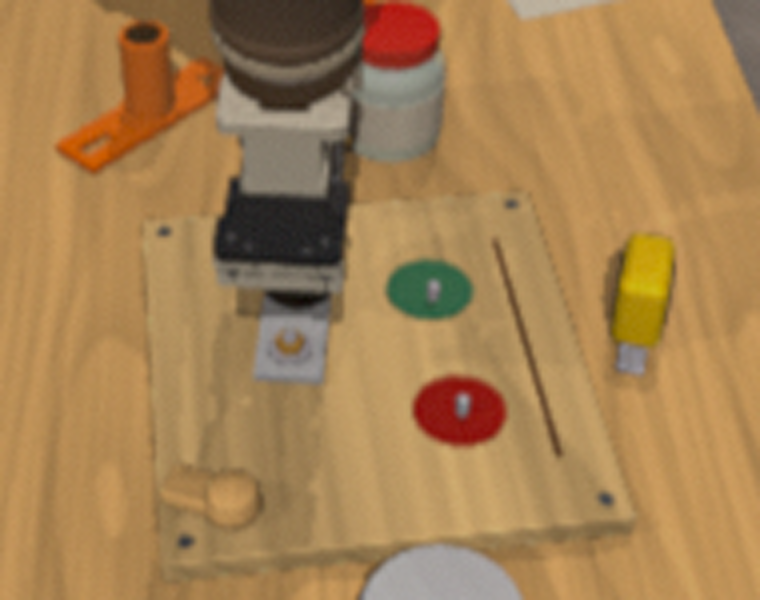

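The foot is gripped and tilted with low forces. I'll swing most of the way, then check.

```bash
python3 -m handwheel '[{"x":-0.14,"y":0,"z":0,"wx":0,"wy":-0.133,"wz":0.943},{"x":-0.14,"y":0,"z":0,"wx":0,"wy":-0.133,"wz":0.943},{"x":-0.14,"y":0,"z":0,"wx":0,"wy":-0.133,"wz":0.943},{"x":-0.14,"y":0,"z":0,"wx":0,"wy":-0.133,"wz":0.943},{"x":0,"y":0,"z":0,"wx":0,"wy":0,"wz":0}]'
python3 -c "
from h import *
G(1.035,.14);G(.635,.14)
for u,v in[(433,283)]:print(ray('side',(u-1.5)/4+200,(v-1.5)/4+150,.03))
print(ray('side',(290-1.5)/4+200,(340-1.5)/4+150,.043))
"
```

```text
time_s: 6.95
tool_pos: [0.5049, -0.0527, 0.2461]
tool_rot: [0.814, 2.988, 0.208]
wrist_force: [0.8, -1.0, 3.9]
gripper_width: 0.0378
grasp_force: 30.0
t 6.95 d rows [ 0.0001 -0.0214  0.0047] w rows [-0.004   0.0054  0.0345] F [ 0.7782 -1.0074  3.8675] grip 0.037794718450570156 30.013433396816254
t 6.95 d rows [-0.5573 -0.1354 -0.0107] w rows [-0.002  -0.5269  3.817 ] F [ 0.7782 -1.0074  3.8675] grip 0.037794718450570156 30.013433396816254
[ 0.5901 -0.0222  0.03  ]
[ 0.4919 -0.0828  0.043 ]
```

```bash
python3 -m handwheel '[{"x":-0.14,"y":-0.02,"z":0,"wx":0,"wy":-0.133,"wz":0.95},{"x":-0.14,"y":-0.02,"z":0,"wx":0,"wy":-0.133,"wz":0.95},{"x":-0.14,"y":-0.02,"z":0,"wx":0,"wy":-0.133,"wz":0.95},{"x":-0.14,"y":-0.02,"z":0,"wx":0,"wy":-0.133,"wz":0.95},{"x":0,"y":0,"z":0,"wx":0,"wy":0,"wz":0}]'
python3 - <<'E'
from h import *
import cv2
G(.635,.14);G(.503,.14)
a=cv2.resize(read_camera('top')[145:260,230:360,::-1],None,fx=3,fy=3,interpolation=cv2.INTER_CUBIC)
b=cv2.resize(read_camera('side')[180:290,220:360,::-1],None,fx=2.7,fy=2.7,interpolation=cv2.INTER_CUBIC)
w=cv2.resize(read_camera('wrist')[100:340,120:480,::-1],(390,260))
P=np.zeros((610,790,3),np.uint8);P[:a.shape[0],:390]=a;P[:b.shape[0],400:400+b.shape[1]]=b;P[345:605,:390]=w
cv2.imwrite('pics/m1.png',P[:600])
E
```

```text
time_s: 7.58
tool_pos: [0.5127, -0.061, 0.2461]
tool_rot: [1.382, 2.743, 0.193]
wrist_force: [1.1, -0.1, 5.8]
gripper_width: 0.0377
grasp_force: 30.0
t 7.575 d rows [-0.003   0.0257  0.0111] w rows [0.005  0.0031 0.0222] F [ 1.1364 -0.1142  5.7794] grip 0.03768750240589892 30.01776695251465
t 7.575 d rows [-0.1915  0.013   0.0094] w rows [ 0.0054 -0.1732  1.2703] F [ 1.1364 -0.1142  5.7794] grip 0.03768750240589892 30.01776695251465
```

View pics/m1.png

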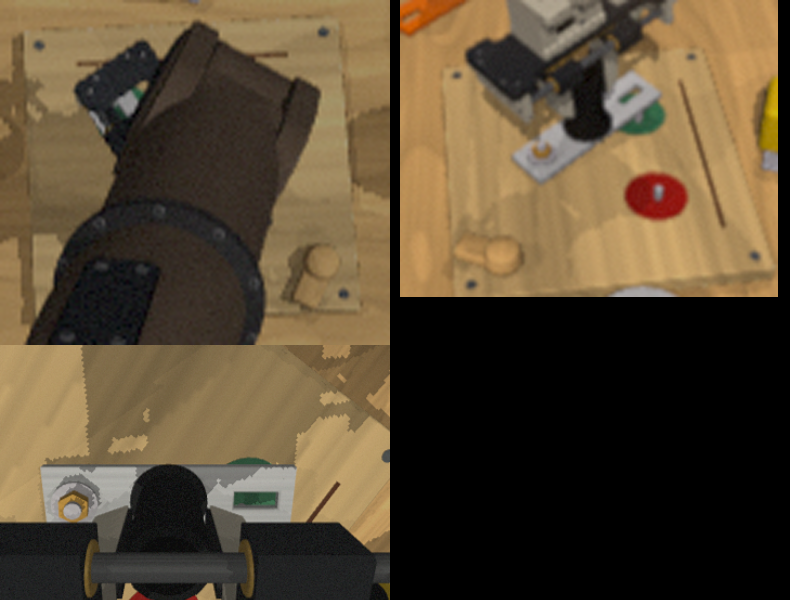

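The foot is tilted over the green disc. The stud is still just off the strip's near edge, at about (640,120) in the side panel, and the slot is seen well by both the side and wrist cameras. I'll swing the remaining 0.13 rad and look through the slot.

```bash
python3 -m handwheel '[{"x":-0.1,"y":0,"z":0,"wx":0,"wy":-0.087,"wz":0.635},{"x":-0.1,"y":0,"z":0,"wx":0,"wy":-0.087,"wz":0.635},{"x":0,"y":0,"z":0,"wx":0,"wy":0,"wz":0}]'
python3 - <<'E'
from h import *
import cv2
G(.503,.14);G(.503,.07)
b=cv2.resize(read_camera('side')[195:255,265:335,::-1],None,fx=6,fy=6,interpolation=cv2.INTER_CUBIC)
w=cv2.resize(read_camera('wrist')[190:270,290:400,::-1],None,fx=3.4,fy=3.4,interpolation=cv2.INTER_CUBIC)
P=np.zeros((370,800,3),np.uint8);P[:b.shape[0],:b.shape[1]]=b;P[:w.shape[0],425:425+w.shape[1]]=w
cv2.imwrite('pics/m2.png',P)
E
```

```text
time_s: 8.1
tool_pos: [0.5149, -0.0642, 0.2461]
tool_rot: [1.559, 2.639, 0.186]
wrist_force: [1.3, -0.0, 5.4]
gripper_width: 0.0377
grasp_force: 30.0
t 8.1 d rows [0.0082 0.0195 0.01  ] w rows [ 0.0049 -0.0026  0.0045] F [ 1.2579 -0.0057  5.4131] grip 0.037694271162461546 30.01757025718689
t 8.1 d rows [0.0078 0.7764 0.31  ] w rows [ 0.6734 -0.0024  0.0046] F [ 1.2579 -0.0057  5.4131] grip 0.037694271162461546 30.01757025718689
```

View pics/m2.png

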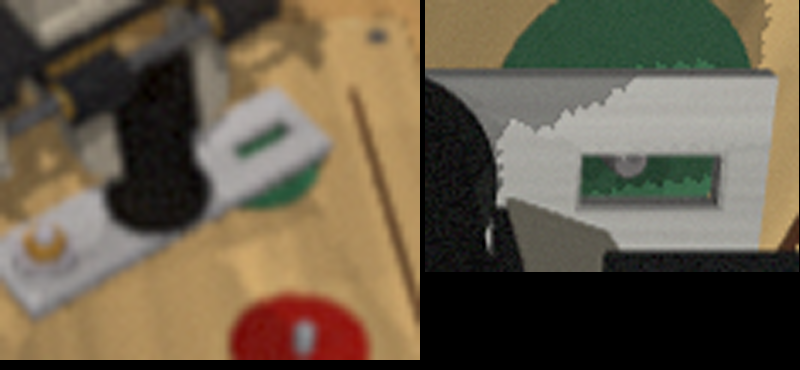

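```bash
python3 - <<'E'
from h import *
s=observe();c=calibration('wrist');T=np.eye(4);T[:3,:3]=Ro.from_rotvec(s['tool_rot']).as_matrix();T[:3,3]=s['tool_pos']
M=T@np.array(c['T_tool_cam'])
def W(u,v,z):
    u=290+(u-425-1.2)/3.4;v=190+(v-1.2)/3.4
    d=M[:3,:3]@[(u-c['cx'])/c['fx'],(v-c['cy'])/c['fy'],1];o=M[:3,3];return o+d*(z-o[2])/d[2]
P=W(630,161,.030);print('stud',P)
t=.14
z=.018+.133*np.sin(t)+.006*np.cos(t)
Q=np.mean([W(u,v,z) for u,v in[(580,155),(720,154),(720,206),(580,206)]],0);print('slot rim',Q)
for n,X in(('stud',P),('slot',Q)):
    d=X[:2]-pv;print(n,np.arctan2(d[1],d[0]),np.hypot(*d))
E
```

```text
stud [ 0.5889 -0.0241  0.03  ]
slot rim [ 0.588  -0.0237  0.0425]
stud 0.4973928097360286 0.11237013609494871
slot 0.5036363355100216 0.11180539879618846
```

The stud is seen in the slot within about 0.7 mm laterally. I'll lower with a tiny correction.

```bash
python3 -m handwheel '[{"x":0,"y":0.39,"z":0.16,"wx":0.335,"wy":0,"wz":0.05},{"x":0,"y":0.39,"z":0.15,"wx":0.335,"wy":0,"wz":0},{"x":0,"y":0,"z":0,"wx":0,"wy":0,"wz":0}]'
python3 -c "
from h import *
G(.498,.07);G(.498,.03);G(.498,0)"
```

```text
time_s: 8.57
tool_pos: [0.5295, -0.0563, 0.2418]
tool_rot: [1.584, 2.671, 0.093]
wrist_force: [0.4, -0.2, 10.8]
gripper_width: 0.0375
grasp_force: 30.1
t 8.575 d rows [ 0.0022 -0.0183 -0.0185] w rows [-0.007  -0.0075  0.0214] F [ 0.4471 -0.2018 10.8465] grip 0.037477136559665704 30.079219937324524
t 8.575 d rows [0.0011 0.417  0.1459] w rows [ 0.3749 -0.007   0.0216] F [ 0.4471 -0.2018 10.8465] grip 0.037477136559665704 30.079219937324524
t 8.575 d rows [0.0002 0.739  0.2806] w rows [ 0.6614 -0.0067  0.0217] F [ 0.4471 -0.2018 10.8465] grip 0.037477136559665704 30.079219937324524
```

```bash
python3 -m handwheel '[{"x":0,"y":0.21,"z":0.07,"wx":0.19,"wy":0,"wz":0},{"x":0,"y":0.21,"z":0.07,"wx":0.19,"wy":0,"wz":0},{"x":0,"y":0,"z":0,"wx":0,"wy":0,"wz":0}]'
python3 - <<'E'
from h import *
import cv2
G(.498,.03);G(.498,0)
b=cv2.resize(read_camera('side')[195:255,265:335,::-1],None,fx=6,fy=6,interpolation=cv2.INTER_CUBIC)
w=cv2.resize(read_camera('wrist')[190:270,290:400,::-1],None,fx=3.4,fy=3.4,interpolation=cv2.INTER_CUBIC)
P=np.zeros((370,800,3),np.uint8);P[:b.shape[0],:b.shape[1]]=b;P[:w.shape[0],425:425+w.shape[1]]=w
cv2.imwrite('pics/m3.png',P)
E
```

```text
time_s: 8.95
tool_pos: [0.537, -0.0523, 0.2394]
tool_rot: [1.597, 2.688, 0.042]
wrist_force: [2.3, 0.2, 6.7]
gripper_width: 0.0378
grasp_force: 30.0
t 8.95 d rows [0.0043 0.0029 0.0001] w rows [ 0.0043 -0.0084  0.0071] F [2.3082 0.1787 6.7477] grip 0.03783844391595695 30.0323286652565
t 8.95 d rows [0.0039 0.3299 0.1221] w rows [ 0.2908 -0.0083  0.0072] F [2.3082 0.1787 6.7477] grip 0.03783844391595695 30.0323286652565
```

View pics/m3.png

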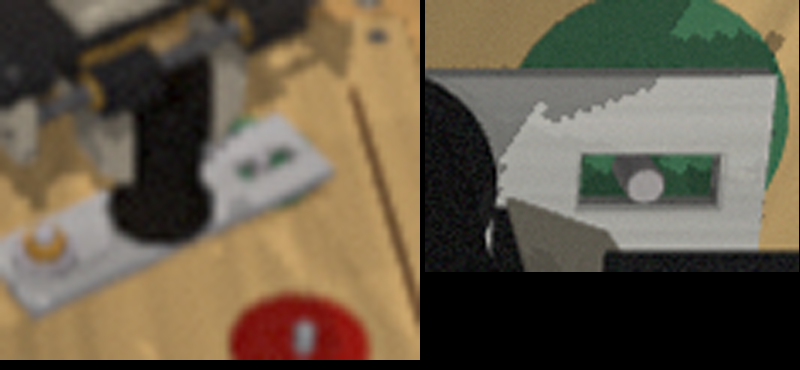

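The stud stands through the slot, at (645,185) in the wrist panel and splitting the slot in the side panel. I'll lower it flat, then check before letting go.

```bash
python3 -m handwheel '[{"x":0,"y":0.16,"z":0.06,"wx":0.145,"wy":0,"wz":0},{"x":0,"y":0.16,"z":0.06,"wx":0.145,"wy":0,"wz":0},{"x":0,"y":0,"z":0,"wx":0,"wy":0,"wz":0}]'
python3 -c "
from h import *
G(.498,0)"
```

```text
time_s: 9.43
tool_pos: [0.5425, -0.0495, 0.2376]
tool_rot: [-1.606, -2.699, -0.002]
wrist_force: [0.8, 0.3, 12.3]
gripper_width: 0.0373
grasp_force: 30.0
t 9.425 d rows [0.0132 0.0246 0.0209] w rows [ 0.0044 -0.012  -0.0044] F [ 0.7701  0.289  12.2822] grip 0.03732117737700747 30.00166028738022
```

```bash
python3 -m handwheel '[{"x":0,"y":0,"z":0,"wx":0,"wy":0,"wz":0},{"x":0,"y":0,"z":0,"wx":0,"wy":0,"wz":0},{"x":0,"y":0,"z":0,"wx":0,"wy":0,"wz":0},{"x":0,"y":0,"z":0,"wx":0,"wy":0,"wz":0},{"x":0,"y":0,"z":0,"wx":0,"wy":0,"wz":0},{"x":0,"y":0,"z":0,"wx":0,"wy":0,"wz":0}]' 90
python3 -m handwheel '[{"x":0,"y":0,"z":-0.5,"wx":0,"wy":0,"wz":0},{"x":0,"y":0,"z":-1,"wx":0,"wy":0,"wz":0},{"x":0,"y":0,"z":-1,"wx":0,"wy":0,"wz":0},{"x":0,"y":0,"z":-1,"wx":0,"wy":0,"wz":0},{"x":0,"y":0,"z":-1,"wx":0,"wy":0,"wz":0},{"x":0,"y":0,"z":-1,"wx":0,"wy":0,"wz":0},{"x":0,"y":0,"z":-1,"wx":0,"wy":0,"wz":0},{"x":0,"y":0,"z":0,"wx":0,"wy":0,"wz":0}]'
python3 - <<'E'
from h import *
import cv2
b=cv2.resize(read_camera('side')[170:290,220:360,::-1],None,fx=5,fy=5,interpolation=cv2.INTER_CUBIC)
cv2.imwrite('pics/m4.png',b)
E
```

```text
time_s: 10.18
tool_pos: [0.5419, -0.0498, 0.237]
tool_rot: [-1.607, -2.697, -0.001]
wrist_force: [0.0, -0.6, 0.3]
gripper_width: 0.0892
grasp_force: 0.0
time_s: 11.18
tool_pos: [0.5424, -0.0502, 0.3688]
tool_rot: [1.608, 2.698, 0.004]
wrist_force: [0.1, -0.4, 0.0]
gripper_width: 0.0897
grasp_force: 0.0
```

View pics/m4.png

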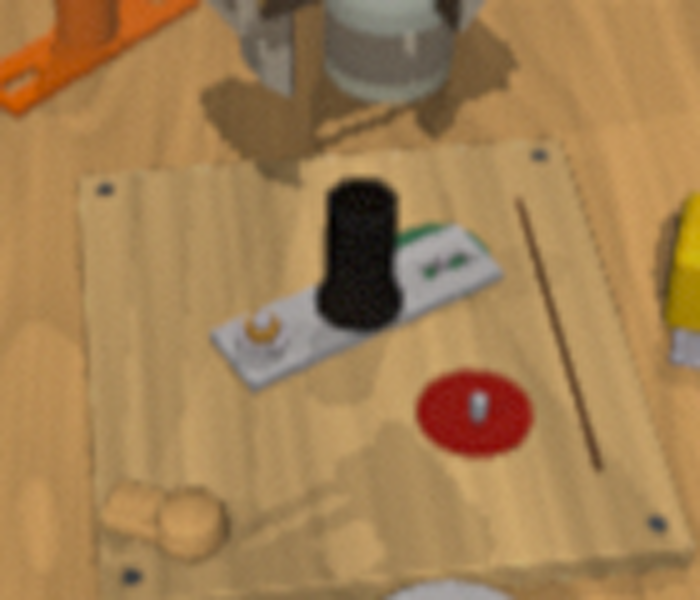

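The foot lies flat with the stud through its slot at (447,265). The socket is upright, the gripper is clear, and the bystanders in view look undisturbed.

```bash
python3 -c "
from rig import *
print(close_job())"
```

```text
the job is handed in; nothing more can be done
None
```

The foot was lifted, swung round its bolt and lowered over the stud in the green disc; the last picture shows it lying flat with the gripper clear, and I handed the job in at about 11 s (no verdict was returned).

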